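# Present the serving board at the stall's hatch and ring

### The job

Without gripping or lifting anything, push the wooden serving board with your fingertips out over the customer's edge of the food warmer (the long edge facing away from the robot) until 5 cm of it sticks out, so that the burnt line across the board lies right above the edge and the board sits square to it. Then press the button of the call bell fully down and let go. Leave the jar, the bottle and the mug where they stand.

Things in the scene. Friction and masses are not known exactly. Their poses are not given: they have to be found in the camera images.
- warmer: low countertop food warmer, fixed, black body with a flat steel top plate. 320 mm (its x) by 460 mm (its y), top 60 mm above the counter. Origin: centre of its underside, on the counter; z up; its x axis points away from the robot's side, square to the customer's edge
- warmer_edge (a point): middle of the customer's edge of the warmer's top plate (at +160 mm x, 60 mm height), with the warmer's axes; the edge runs along its y
- board: loose wooden serving board lying flat on the warmer, 170 mm long (its x), 120 mm wide (its y), 10 mm thick, about 160 g (varies). A dark burnt line runs across its top 50 mm from its leading end. Origin: centre of its underside; +x points to the leading end, roughly towards the customer's edge. Starts wholly on the warmer, up to about 17 degrees out of square
- board_lead (a point): middle of the board's leading end, at its underside (85 mm along +x from the board's origin)
- bell: steel call bell with a round dome on a black foot 80 mm across, 53 mm high with its button, fixed on the warmer beside the board, on the left or the right. Origin: centre of its underside, on the warmer's top; z up
- bell_top (a point): centre of the top of the bell's round steel button, 22 mm across, 53 mm above the warmer's top; it moves down with the button
- bell_button (a joint): travel of the bell's button: 0 up, 0.006 m fully down; sprung, about 0.8 N to start and 4 N fully down; it rings at 0.004 and returns by itself
- jar: closed jar with a steel lid, 60 mm across, 70 mm high, standing loose on the warmer on the other side of the board from the bell; to be left alone. Origin: centre of its underside
- bottle: clear plastic sauce bottle, 60 mm across, 170 mm high, loose on the counter beside the warmer, left or right; to be left alone. Origin: centre of its underside
- mug: white mug, 80 mm across, 90 mm high, handle at its +y, loose on the counter on the warmer's other side; to be left alone. Origin: centre of its underside
There are look-alikes about, which are no part of the job. Leave any blue or green look-alike of the board alone.

How it is judged:
By the outcome, as a careful person would: the job done as asked, in the order asked, and still so for the second after the job is handed in, with the robot touching nothing.
It also fails if it takes over 48 s, if anything falls off the work surface, if the arm or the gripper's body presses on something with over 40 N, if the wrist force passes 120 N, or if a joint passes its speed limit or range.

### The arm

A 6-joint arm with a two-finger parallel gripper is mounted at the origin on the work surface. World frame = base frame: x ahead of the robot, y to its left, z up, the work surface at z = 0. Lengths are in mm, angles in rad, forces in N, time in s.
With the tool pointing down it reaches from about 400 to 925 mm from the base axis. Payload 12.5 kg.
Tool frame: the origin (TCP) lies at the centre of the arm's flange, where the gripper is bolted on; the fingertips stand 190 mm ahead of it and the grasp point (between the pads) lies 171 mm ahead of it; z points along the fingers, y is the direction in which the jaws open and shut (so a half turn about z gives the same grasp; the last joint's range is limited). The gripper opens to 95 mm and grips with 3 to 60 N. Pads are 20 mm wide; open, the fingers measure 119 mm over their backs; the gripper's body (75 mm by 180 mm) begins 59 mm behind the grasp point.
Start: joints at [1.185, 0.491, 1.559, -0, 1.092, -0.106], TCP at [172.578, 600.701, 404.761] pointing down, gripper open.
Joint ranges: [-3.1, 3.1], [-0.84, 2.19], [0.05, 2.79], [-1.13, 4.28], [0.06, 2.93], [-2.69, 2.69]. Speed limits (rad/s): [2.22, 2.22, 2.79, 3.14, 3.14, 3.14].

### API

Orientations are given as [roll, pitch, yaw] about the fixed x, y, z axes, in that order (R = Rz(yaw) Ry(pitch) Rx(roll)).
In Python, from cell import env gives the robot as it stands.
- The arm moves only by the shell command python3 -m pendant 'ROWS'. ROWS is JSON, a list of rows, each an object of numbers: "x", "y", "z": the shift along the tool's x, y, z in units of 150 mm (1.0 is 150 mm); "rx", "ry", "rz": the turn, a rotation vector about the tool's x, y, z in units of 45 degrees (1.0 is 45 degrees); "jaw": the opening, from 0 (shut) to 1 (fully open). In form: [{"x": .., "y": .., "z": .., "rx": .., "ry": .., "rz": .., "jaw": ..}, ...]. A call has 1 to 10 rows; each row is the pose to reach, as a shift and turn from the pose commanded when the call began, along the tool's axes at that moment; what a row does not reach only later rows make up. A row lasts 1/8 s, in which the tool goes at most 62.5 mm and 10.7 degrees, less where a joint would pass 70% of its speed; a pose out of reach is approached as far as the arm can. A call with a number of a shift or a turn outside -1 to 1 is refused whole. A call with a gripper value outside its range is refused whole. The fingers move at their own pace and stop on an object; the grip force is fixed at half the most. Time passes only in rows, so rows that repeat a pose let the fingers close. It gives the time, the measured TCP pose, the force and the opening at its end, in the units of the state.
- env.state(): the state, without advancing time (a new reading comes with each control period).
- env.read_camera(name): name is "side" or "top" or "wrist"; returns a dict with "img" (480x640x3 uint8, red, green, blue), "fx", "fy", "cx", "cy" (pixels), "rvec" (rotation vector, rad) and "tvec" (3), from world to camera coordinates, as OpenCV has them. Camera axes: x right, y down, z forward; pixel columns grow to the right and rows downward; lengths in mm; the calibration is good to about 2 mm. The wrist camera is an equidistant fisheye: a pixel r from the principal point sees the ray r / f radians off the axis. A picture is of the moment at which its call begins. There is no depth.
- env.job_done(): hands the job in, once; it reports no verdict.
The state is a dict: "t": time; "joints": joint angles; "qvel": joint speeds; "tau": joint torques, N m; "eef_pos": TCP position; "tcp_rot": TCP orientation; "ft_force": force on the tool from outside, world axes, zero at the start; "moment": the same for the moment, N m; "opening": opening from 0.0 (shut) to 1.0 (fully open).
Only numpy, scipy, OpenCV 4.12 (cv2) and the standard library are available. Lean on these libraries where they do the work, as an engineer would, in place of code of your own. Each camera call takes 0.05 s, during which the arm holds its last target.

## Working session

There is one attempt and no reset: what is moved stays moved. The work goes in short steps, Python scripts to look and compute and a shell command to move; the robot and the scene stay as the last step left them, time stands still between calls to the robot, and variables do not carry over. Pictures are saved under pics/ and viewed, and the job is handed in when it is done.

```bash
ls; mkdir -p pics; python3 - <<'E'
from cell import env
import cv2
s=env.state();print(s)
for n in("side","top","wrist"):
    c=env.read_camera(n);cv2.imwrite(f"pics/{n}0.png",c["img"][:,:,::-1]);print(n,{k:c[k] for k in c if k!="img"})
E
```

```text
pics
{'t': 0.0, 'joints': array([ 1.18541356e+00,  4.91542851e-01,  1.55947717e+00,  1.42628101e-05,
        1.09170203e+00, -1.05585334e-01]), 'qvel': array([-0.00119865,  0.00093445,  0.00157974, -0.0006616 , -0.00163498,
       -0.0010061 ]), 'tau': array([ 6.06727172e-04, -6.12658238e+01, -2.58184111e+01,  6.92920899e-02,
        4.81616892e-02, -9.06481546e-05]), 'eef_pos': array([172.5519208 , 600.66173594, 404.1624659 ]), 'tcp_rot': array([-3.14047088e+00, -1.31605811e-04,  2.86178857e+00]), 'ft_force': array([ 0.01923666,  0.2188711 , -0.17368578]), 'moment': array([-0.03386904,  0.04328081,  0.00573107]), 'opening': 0.9966620071029626}
side {'fx': 492.90958121854356, 'fy': 492.90958121854356, 'cx': 316.8989759360415, 'cy': 245.51144996541748, 'rvec': array([ 2.0994079 , -0.44602871,  0.27058812]), 'tvec': array([-440.36412437,  178.69832477, 1310.38663857])}
top {'fx': 575.7624922947665, 'fy': 575.7624922947665, 'cx': 325.4141894774146, 'cy': 240.74199140049453, 'rvec': array([ 2.19052205, -2.21418182,  0.06048917]), 'tvec': array([ -13.90644677,  460.72704838, 1544.47690589])}
wrist {'fx': 371.64829954431775, 'fy': 371.64829954431775, 'cx': 315.857463574032, 'cy': 237.6824662500626, 'rvec': array([-2.33047858, -1.75500232, -0.23552351]), 'tvec': array([-625.85130022,  -30.61606025,  391.24308952])}
```

View pics/top0.png

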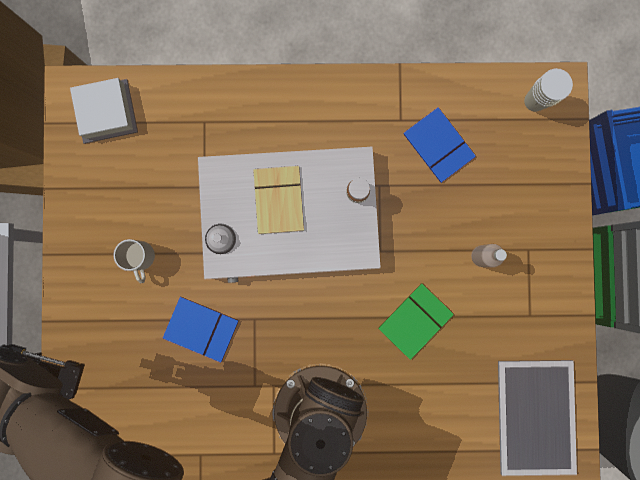

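View pics/side0.png

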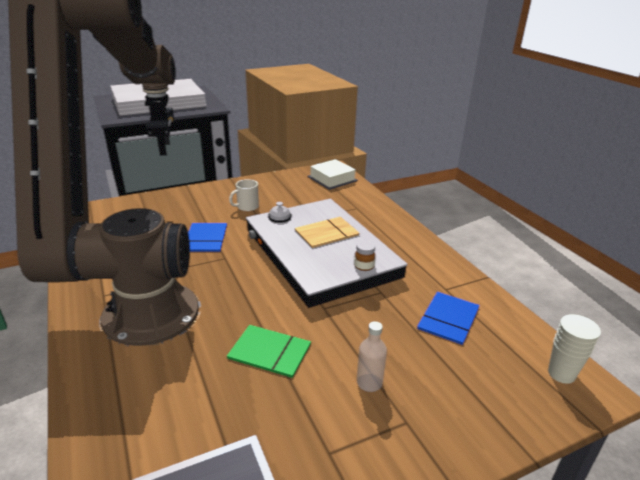

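View pics/wrist0.png

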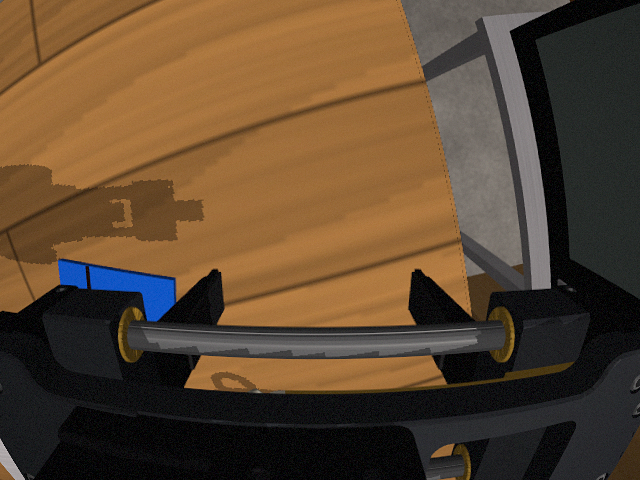

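Top view: the wooden board is at (278,200) with its burnt line near (277,186). The bell is at (220,238), jar (359,189), bottle (490,256) and mug (133,255). Candidates for the board are wood (278,200), blue (440,145), blue (201,329) and green (416,321). I choose the wood one, as it is the only one lying on the warmer. Next I'll measure and check it in a crop.

```bash
cat > h.py <<'E'
import numpy as np, cv2
from cell import env
def ray(c,uv,z):
    R=cv2.Rodrigues(np.array(c["rvec"]))[0];t=np.array(c["tvec"])
    uv=np.atleast_2d(np.array(uv,float))
    d=np.c_[(uv[:,0]-c["cx"])/c["fx"],(uv[:,1]-c["cy"])/c["fy"],np.ones(len(uv))]@R
    o=-R.T@t
    return (o+d*((z-o[2])/d[:,2])[:,None])[:,:2]
def big(m):
    cs=cv2.findContours(m.astype(np.uint8),0,cv2.CHAIN_APPROX_NONE)[0]
    return max(cs,key=cv2.contourArea)
def boardmask(c,box=(190,100,395,290)):
    h=cv2.cvtColor(c["img"],cv2.COLOR_RGB2HSV).astype(int);m=(h[...,1]>60)&(h[...,2]>150)&(h[...,0]<35)
    k=np.zeros_like(m);k[box[1]:box[3],box[0]:box[2]]=1
    return m&k
E
python3 - <<'E'
from h import *
c=env.read_camera("top");im=c["img"]
cv2.imwrite("pics/crop0.png",cv2.resize(im[130:300,185:400],None,fx=3.6,fy=3.5,interpolation=cv2.INTER_CUBIC)[:,:,::-1])
h=cv2.cvtColor(im,cv2.COLOR_RGB2HSV).astype(int)
for p in [(278,172),(278,186),(278,215),(330,220),(300,110),(210,170),(220,238),(220,250),(359,188)]: print(p,h[p[1],p[0]])
E
```

```text
(278, 172) [ 20 103 188]
(278, 186) [173  24  42]
(278, 215) [ 23  92 188]
(330, 220) [160   4 179]
(300, 110) [ 17 131 165]
(210, 170) [160   4 183]
(220, 238) [150   4 187]
(220, 250) [173   8 131]
(359, 188) [160   4 184]
```

View pics/crop0.png

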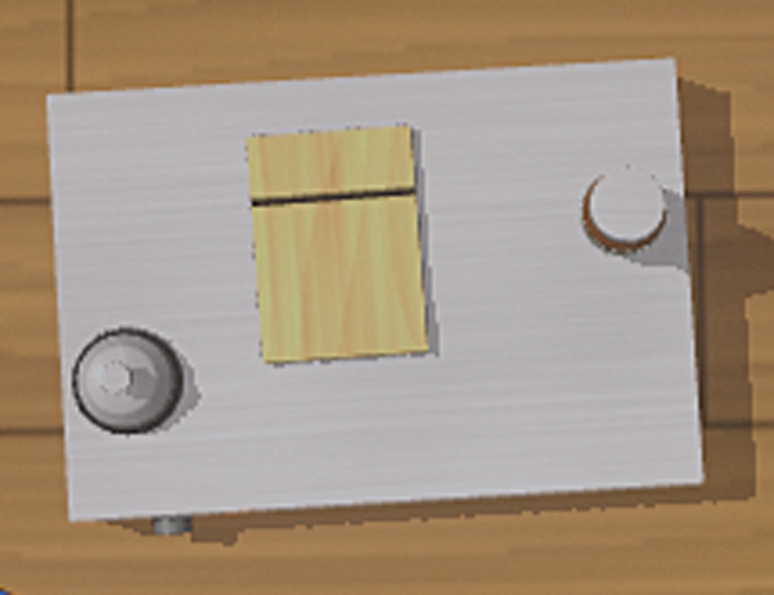

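The crop confirms the wooden board on the steel plate, with its burnt line towards the customer's (upper) edge. The bell is at left and the jar at right.

```bash
cat >> h.py <<'E'
def fitline(P):
    vx,vy,x,y=cv2.fitLine(P.astype(np.float32),cv2.DIST_HUBER,0,.5,.01).ravel();return np.array([x,y]),np.array([vx,vy])
def rectfit(P,L,W):
    r=cv2.minAreaRect(P.astype(np.float32));return r
def sides(P):
    """fit 4 sides of contour P(world); return list (pt,dir,len)"""
    b=cv2.boxPoints(cv2.minAreaRect(P.astype(np.float32)));out=[]
    for i in range(4):
        a,e=b[i],b[(i+1)%4];L=np.linalg.norm(e-a);d=(e-a)/L;n=np.array([-d[1],d[0]])
        s=(P-a)@d;k=(abs((P-a)@n)<6)&(s>.1*L)&(s<.9*L)
        out.append((*fitline(P[k]),(a+e)/2))
    return out
def inter(p,d,q,e):
    return p+d*np.linalg.solve(np.c_[d,-e],q-p)[0]
def measure_board(c,z=70,box=(190,100,395,290)):
    P=ray(c,big(boardmask_closed(c,box))[:,0],z)
    return sides(P),cv2.minAreaRect(P.astype(np.float32)),P
def boardmask_closed(c,box):
    return cv2.morphologyEx(boardmask(c,box).astype(np.uint8),cv2.MORPH_CLOSE,np.ones((9,9)))
def show(S):
    for p,d,m in S: 
        ang=np.degrees(np.arctan2(d[1],d[0]))%180; print("side mid",m.round(1),"fit pt",(p+d*((m-p)@d)).round(1),"ang",ang.round(2))
E
python3 - <<'E'
from h import *
c=env.read_camera("top");im=c["img"]
box=(203,160,370,265)
S,r,P=measure_board(c,70,box);print("board",r);show(S)
h=cv2.cvtColor(im,cv2.COLOR_RGB2HSV).astype(int)
m=(h[...,1]<30)&(h[...,2]>100);m[:, :150]=0;m[:,395:]=0;m[:140]=0;m[290:]=0
m=cv2.morphologyEx(m.astype(np.uint8),cv2.MORPH_OPEN,np.ones((5,5)))
P=ray(c,big(m)[:,0],60);r=cv2.minAreaRect(P.astype(np.float32));print("plate",r);show(sides(P))
# burnt line
m=(h[...,2]<90);k=np.zeros_like(m);k[175:195,250:305]=1
ys,xs=np.nonzero(m&k);p,d=fitline(ray(c,np.c_[xs,ys],70));print("line",p,np.degrees(np.arctan2(d[1],d[0]))%180,len(xs))
# bell foot
print("bell button",ray(c,[[217,237.5]],113),"foot",ray(c,[[220.5,238.5]],75),"jar lid",ray(c,[[359,189]],130))
E
```

```text
board ((567.482421875, 103.66494750976562), (168.27191162109375, 118.8446273803711), 3.7572827339172363)
side mid [483.5  98.2] fit pt [484.7  98.2] ang 93.46
side mid [571.4  44.4] fit pt [571.3  45.6] ang 3.49
side mid [651.4 109.2] fit pt [650.1 109.1] ang 93.85
side mid [563.6 163. ] fit pt [563.7 161.9] ang 3.76
plate ((534.286376953125, 77.50334167480469), (321.3102111816406, 459.344970703125), 2.987039089202881)
side mid [373.8  69.1] fit pt [376.5  69.3] ang 93.09
side mid [ 546.3 -151.9] fit pt [ 546.2 -150.5] ang 2.94
side mid [694.7  85.9] fit pt [693.2  85.8] ang 92.96
side mid [522.3 306.9] fit pt [522.4 305.5] ang 2.99
line [601.895   108.04315] 93.52835 63
bell button [[466.89373398 255.15633477]] foot [[466.25068504 252.9334149 ]] jar lid [[ 583.92294164 -103.3324271 ]]
```

```bash
cat > goto.py <<'E'
import sys,numpy as np
from scipy.spatial.transform import Rotation as Ro
from cell import env
# goal: u v (warmer frame) z yawdeg
u,v,z,yaw=map(float,sys.argv[1:5])
Y=np.radians(3.0);s=env.state()
g=np.array([534.3+u*np.cos(Y)-v*np.sin(Y),77.5+u*np.sin(Y)+v*np.cos(Y),z])
R=Ro.from_euler("xyz",s["tcp_rot"]);d=R.inv().apply(g-s["eef_pos"])
G=Ro.from_euler("xyz",[np.pi,0,np.radians(yaw)])
e=np.array(s["eef_pos"])-[534.3,77.5,0]
print("t",s["t"],"now uvz",e[0]*np.cos(Y)+e[1]*np.sin(Y),-e[0]*np.sin(Y)+e[1]*np.cos(Y),e[2],"rpy",np.degrees(s["tcp_rot"]),"F",s["ft_force"],"op",s["opening"])
print("shift units",(d/150).round(4),"turn units",((R.inv()*G).as_rotvec()/np.radians(45)).round(4))
E
python3 -m pendant '[{"x":-0.9,"y":-0.9,"z":0,"jaw":0.75},{"x":-0.9,"y":-0.9,"z":0,"jaw":0.75},{"x":-0.9,"y":-0.9,"z":0,"jaw":0.75},{"x":-0.9,"y":-0.9,"z":0,"jaw":0.75}]'
python3 goto.py -85 24 300 183
```

```text
t 0.25 now uvz -333.8577290409723 541.4094120452174 404.49636877588733 rpy [-1.79975621e+02 -2.72895003e-03  1.63971697e+02] F [0.06993624 1.04411324 0.1950128 ] op 1.0026755747354426
shift units [-2.6931 -2.7197  0.6977] turn units [-5.000e-04 -2.000e-04 -4.229e-01]invalid input
```

```bash
python3 -m pendant '[{"x":-0.9,"y":-0.9,"z":0,"rx":0,"ry":0,"rz":0,"jaw":0.75},{"x":-0.9,"y":-0.9,"z":0,"rx":0,"ry":0,"rz":0,"jaw":0.75},{"x":-0.9,"y":-0.9,"z":0,"rx":0,"ry":0,"rz":0,"jaw":0.75},{"x":-0.9,"y":-0.9,"z":0,"rx":0,"ry":0,"rz":0,"jaw":0.75}]'
python3 goto.py -85 24 300 183
```

```text
t: 0.75
eef_pos: [266.4, 431.1, 405.1]
tcp_rot: [-3.141, 0.0, 2.858]
ft_force: [-0.0, 1.6, -0.0]
opening: 0.753
t 0.75 now uvz -249.0666971033517 367.1630380419158 405.0534646649927 rpy [-1.79986703e+02  8.74664211e-03  1.63760328e+02] F [-0.03483728  1.57341888 -0.03142515] op 0.7533230776007543
shift units [-1.7864 -1.7994  0.701 ] turn units [-3.000e-04  1.000e-04 -4.275e-01]
```

```bash
python3 -m pendant '[{"x":-0.89,"y":-0.9,"z":0,"rx":0,"ry":0,"rz":0,"jaw":0.75},{"x":-0.89,"y":-0.9,"z":0,"rx":0,"ry":0,"rz":0,"jaw":0.75},{"x":-0.89,"y":-0.9,"z":0,"rx":0,"ry":0,"rz":0,"jaw":0.75},{"x":-0.89,"y":-0.9,"z":0,"rx":0,"ry":0,"rz":0,"jaw":0.75}]'
python3 -m pendant '[{"x":-0.89,"y":-0.9,"z":0.1,"rx":0,"ry":0,"rz":-0.427,"jaw":0.75},{"x":-0.89,"y":-0.9,"z":0.3,"rx":0,"ry":0,"rz":-0.427,"jaw":0.75},{"x":-0.89,"y":-0.9,"z":0.7,"rx":0,"ry":0,"rz":-0.427,"jaw":0.75},{"x":-0.89,"y":-0.9,"z":0.7,"rx":0,"ry":0,"rz":-0.427,"jaw":0.75},{"x":-0.89,"y":-0.9,"z":0.7,"rx":0,"ry":0,"rz":-0.427,"jaw":0.75},{"x":-0.89,"y":-0.9,"z":0.7,"rx":0,"ry":0,"rz":-0.427,"jaw":0.75}]'
python3 goto.py -85 24 254 183
```

```text
t: 1.25
eef_pos: [357.6, 265.0, 404.9]
tcp_rot: [3.141, 0.0, 2.857]
ft_force: [-0.3, 0.4, 0.1]
opening: 0.751
t: 2.0
eef_pos: [447.2, 101.6, 300.0]
tcp_rot: [3.141, -0.0, -3.085]
ft_force: [-0.9, 1.0, 0.3]
opening: 0.751
t 2.0 now uvz -85.75238866607367 28.591362927127605 299.99427389174434 rpy [ 1.79984628e+02 -3.91656972e-03 -1.76783871e+02] F [-0.87926815  0.96912617  0.26860372] op 0.7513227695621866
shift units [-0.0049 -0.0307  0.3066] turn units [ 0.0003 -0.0001  0.0048]
```

Now descend behind the board (two rows of settling), then look.

```bash
python3 -m pendant '[{"x":0,"y":-0.03,"z":0.15,"rx":0,"ry":0,"rz":0.005,"jaw":0.75},{"x":0,"y":-0.03,"z":0.25,"rx":0,"ry":0,"rz":0.005,"jaw":0.75},{"x":0,"y":-0.03,"z":0.307,"rx":0,"ry":0,"rz":0.005,"jaw":0.75},{"x":0,"y":-0.03,"z":0.307,"rx":0,"ry":0,"rz":0.005,"jaw":0.75},{"x":0,"y":-0.03,"z":0.307,"rx":0,"ry":0,"rz":0.005,"jaw":0.75}]'
python3 goto.py -61 24 254 183
python3 - <<'E'
from h import *
for n in("side","wrist"):
    c=env.read_camera(n);im=c["img"]
    if n=="side": im=cv2.resize(im[180:320,220:420],None,fx=4,fy=4)
    cv2.imwrite(f"pics/{n}1.png",im[:,:,::-1])
E
```

```text
t: 2.62
eef_pos: [447.4, 96.4, 254.4]
tcp_rot: [3.141, 0.001, -3.089]
ft_force: [0.4, -0.3, 0.3]
opening: 0.751
t 2.625 now uvz -85.78697733156856 23.378443589526228 254.36851904488438 rpy [ 1.79993007e+02  6.66359144e-02 -1.77009640e+02] F [ 0.44487055 -0.32491328  0.32928141] op 0.7512228167449002
shift units [-0.1652  0.0042  0.0026] turn units [ 0.0002  0.0015 -0.0002]
```

View pics/side1.png

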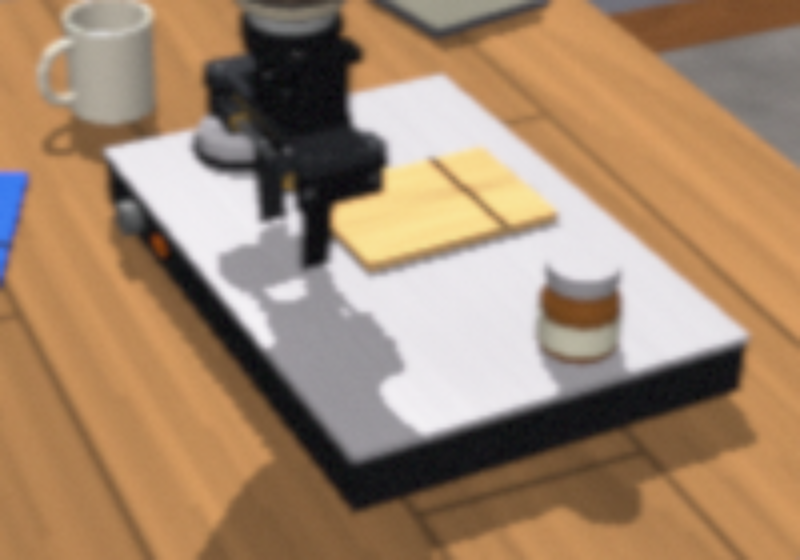

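View pics/wrist1.png

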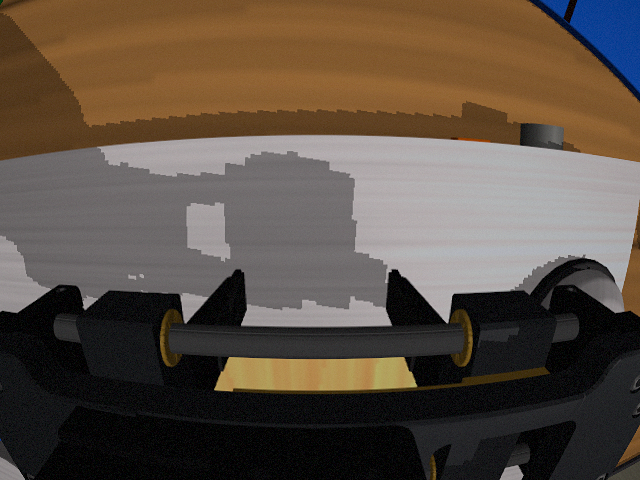

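The side crop shows both fingertips just above the plate, behind the board's rear end at (270,210) and (315,260), clear of the bell. Now a slow push, stopping short.

```bash
python3 -m pendant '[{"x":-0.08,"y":0,"z":0,"rx":0,"ry":0,"rz":0,"jaw":0.75},{"x":-0.15,"y":0,"z":0,"rx":0,"ry":0,"rz":0,"jaw":0.75},{"x":-0.22,"y":0,"z":0,"rx":0,"ry":0,"rz":0,"jaw":0.75},{"x":-0.29,"y":0,"z":0,"rx":0,"ry":0,"rz":0,"jaw":0.75},{"x":-0.36,"y":0,"z":0,"rx":0,"ry":0,"rz":0,"jaw":0.75},{"x":-0.43,"y":0,"z":0,"rx":0,"ry":0,"rz":0,"jaw":0.75},{"x":-0.5,"y":0,"z":0,"rx":0,"ry":0,"rz":0,"jaw":0.75},{"x":-0.56,"y":0,"z":0,"rx":0,"ry":0,"rz":0,"jaw":0.75},{"x":-0.61,"y":0,"z":0,"rx":0,"ry":0,"rz":0,"jaw":0.75},{"x":-0.64,"y":0,"z":0,"rx":0,"ry":0,"rz":0,"jaw":0.75}]'
python3 -m pendant '[{"x":-0.02,"y":0,"z":0,"rx":0,"ry":0,"rz":0,"jaw":0.75},{"x":-0.03,"y":0,"z":0,"rx":0,"ry":0,"rz":0,"jaw":0.75},{"x":-0.03,"y":0,"z":0,"rx":0,"ry":0,"rz":0,"jaw":0.75}]'
python3 goto.py 30 24 254 183
python3 - <<'E'
from h import *
c=env.read_camera("top");cv2.imwrite("pics/top2.png",cv2.resize(c["img"][120:300,185:400],None,fx=3.6,fy=3.3,interpolation=cv2.INTER_CUBIC)[:,:,::-1])
E
```

```text
t: 3.98
eef_pos: [543.6, 100.9, 253.6]
tcp_rot: [3.141, 0.0, -3.09]
ft_force: [-2.3, -0.6, 3.4]
opening: 0.754
t: 4.35
eef_pos: [547.8, 101.1, 253.7]
tcp_rot: [3.142, 0.001, -3.09]
ft_force: [-0.4, -0.5, -0.0]
opening: 0.748
t 4.35 now uvz 14.751674151107245 22.899922035186314 253.6939650923309 rpy [ 1.79995681e+02  3.51355537e-02 -1.77039869e+02] F [-0.40962756 -0.47215716 -0.03195069] op 0.7478032387407284
shift units [-0.1017  0.0074 -0.002 ] turn units [ 0.0001  0.0008 -0.0009]
```

View pics/top2.png

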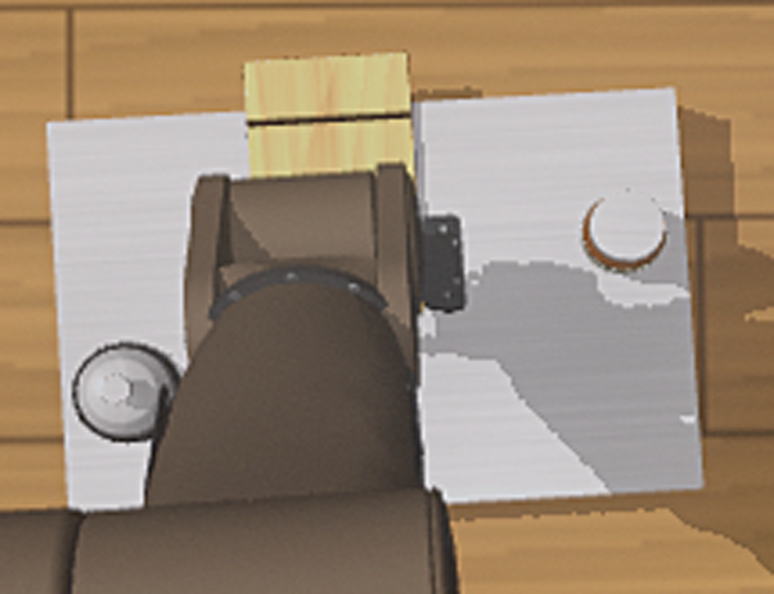

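The top crop shows the board protruding and the burnt line (at ~(330,117)) still a little inside the edge, with the board looking square. Next I'll measure it.

```bash
cat > meas.py <<'E'
from h import *
Y=np.radians(3.0);U=np.array([np.cos(Y),np.sin(Y)]);V=np.array([-U[1],U[0]]);O=np.array([534.3,77.5])
c=env.read_camera("top");im=c["img"];h=cv2.cvtColor(im,cv2.COLOR_RGB2HSV).astype(float)
# subpixel scan, columns over board
v=h[...,2]
line=[];lead=[];edge=[]
for x in range(257,296):
    col=v[130:165,x]; w=np.clip(150-col,0,None); 
    if w.sum()>0: line.append((x,130+(np.arange(35)*w).sum()/w.sum()))
# lead edge: yellow board (hue>=19, bright) vs floor wood
b=im[...,1].astype(float)  # green: board brighter
for x in range(257,296):
    g=np.diff(cv2.GaussianBlur(b,(3,3),0)[124:150,x]);lead.append((x,124.5+g.argmax()))
s=h[...,1]
for x in list(range(205,250))+list(range(305,368)):
    col=s[138:172,x]; i=np.argmax(col<45)
    if i>0: edge.append((x,138+i-1+(col[i-1]-45)/(col[i-1]-col[i])))
for n,P,z in(("line",line,70),("lead",lead,70),("edge",edge,60)):
    W=ray(c,P,z)-O;Q=np.c_[W@V,W@U];p,d=fitline(Q);k=d[1]/d[0]
    at=lambda q:p[1]+k*(q-p[0])
    print(n,len(P),"u at v=24:",round(at(24),2),"tilt deg",round(np.degrees(np.arctan(k)),2),"resid",np.std(Q[:,1]-at(Q[:,0])).round(2))
E
python3 meas.py
```

```text
line 39 u at v=24: 148.64 tilt deg 0.03 resid 0.29
lead 39 u at v=24: 198.89 tilt deg -0.12 resid 0.75
edge 108 u at v=24: 160.66 tilt deg 0.08 resid 0.3
```

```bash
python3 -m pendant '[{"x":-0.02,"y":0,"z":0,"rx":0,"ry":0,"rz":0,"jaw":0.75},{"x":-0.04,"y":0,"z":0,"rx":0,"ry":0,"rz":0,"jaw":0.75},{"x":-0.055,"y":0,"z":0,"rx":0,"ry":0,"rz":0,"jaw":0.75},{"x":-0.065,"y":0,"z":0,"rx":0,"ry":0,"rz":0,"jaw":0.75},{"x":-0.065,"y":0,"z":0,"rx":0,"ry":0,"rz":0,"jaw":0.75},{"x":-0.065,"y":0,"z":0,"rx":0,"ry":0,"rz":0,"jaw":0.75}]'
python3 goto.py 30 24 254 183; python3 meas.py
```

```text
t: 5.2
eef_pos: [557.6, 101.6, 253.7]
tcp_rot: [3.142, 0.001, -3.09]
ft_force: [-0.5, 0.7, -0.7]
opening: 0.75
t 5.2 now uvz 24.485118165443687 22.889916608859977 253.71267707939106 rpy [ 1.79994895e+02  3.37075843e-02 -1.77041977e+02] F [-0.4870778   0.67422727 -0.68332355] op 0.7499235940622581
shift units [-0.0368  0.0074 -0.0019] turn units [ 0.0001  0.0007 -0.0009]
line 39 u at v=24: 158.45 tilt deg 0.06 resid 1.0
lead 39 u at v=24: 208.38 tilt deg 0.36 resid 0.83
edge 108 u at v=24: 160.68 tilt deg 0.08 resid 0.31
```

```bash
python3 -m pendant '[{"x":-0.007,"y":0,"z":0,"rx":0,"ry":0,"rz":0,"jaw":0.75},{"x":-0.014,"y":0,"z":0,"rx":0,"ry":0,"rz":0,"jaw":0.75},{"x":-0.014,"y":0,"z":0,"rx":0,"ry":0,"rz":0,"jaw":0.75},{"x":-0.014,"y":0,"z":0,"rx":0,"ry":0,"rz":0,"jaw":0.75}]'
python3 goto.py 30 24 254 183; python3 meas.py
python3 - <<'E'
from h import *
c=env.read_camera("side");cv2.imwrite("pics/side3.png",cv2.resize(c["img"][190:310,270:420],None,fx=5,fy=5,interpolation=cv2.INTER_CUBIC)[:,:,::-1])
c=env.read_camera("top");cv2.imwrite("pics/top3.png",cv2.resize(c["img"][125:185,240:320],None,fx=9,fy=9,interpolation=cv2.INTER_NEAREST)[:,:,::-1])
E
```

```text
t: 5.75
eef_pos: [559.6, 101.8, 253.7]
tcp_rot: [3.142, 0.0, -3.09]
ft_force: [-2.0, 0.6, 0.1]
opening: 0.753
t 5.75 now uvz 26.543265860131285 22.896950781091487 253.70220793071653 rpy [ 1.79994751e+02  1.45926699e-02 -1.77041851e+02] F [-1.97808385  0.64483395  0.14609709] op 0.7530672081339929
shift units [-0.023   0.0074 -0.002 ] turn units [ 0.0001  0.0003 -0.0009]
line 39 u at v=24: 160.3 tilt deg 0.11 resid 3.25
lead 39 u at v=24: 210.32 tilt deg -0.01 resid 0.73
edge 108 u at v=24: 160.67 tilt deg 0.07 resid 0.31
```

View pics/side3.png

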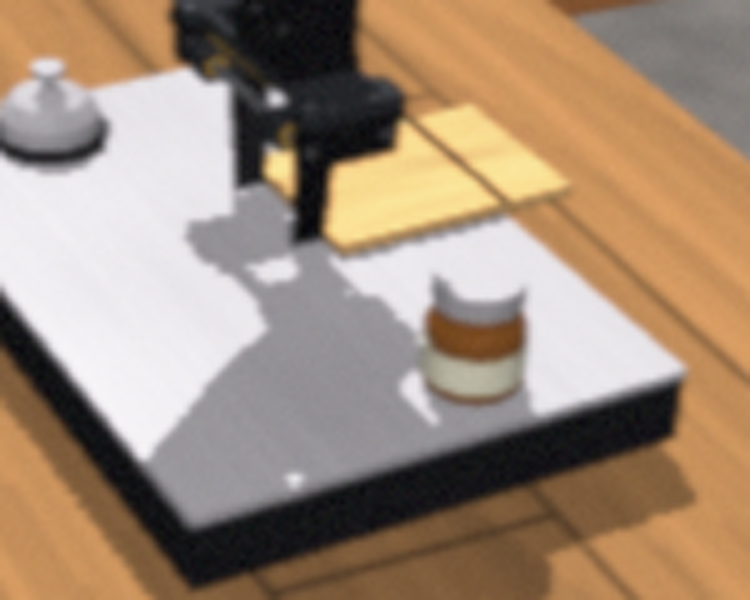

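View pics/top3.png

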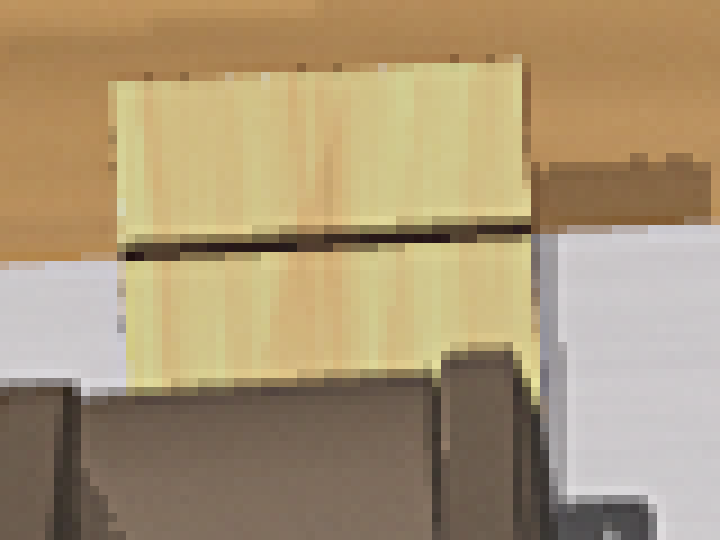

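Side crop: the burnt line meets the plate's edge at about (505,210), and the board is square and stable. I'll back off, rise and measure with a clear view.

```bash
python3 -m pendant '[{"x":0.1,"y":0,"z":0,"rx":0,"ry":0,"rz":0,"jaw":0.75},{"x":0.3,"y":0,"z":0,"rx":0,"ry":0,"rz":0,"jaw":0.75},{"x":0.35,"y":0,"z":-0.3,"rx":0,"ry":0,"rz":0,"jaw":0.5},{"x":0.5,"y":0.5,"z":-0.7,"rx":0,"ry":0,"rz":0,"jaw":0},{"x":0.7,"y":0.9,"z":-0.7,"rx":0,"ry":0,"rz":0,"jaw":0},{"x":0.7,"y":0.9,"z":-0.7,"rx":0,"ry":0,"rz":0,"jaw":0},{"x":0.7,"y":0.9,"z":-0.7,"rx":0,"ry":0,"rz":0,"jaw":0},{"x":0.7,"y":0.9,"z":-0.7,"rx":0,"ry":0,"rz":0,"jaw":0}]'
python3 goto.py -57.6 181 340 183; python3 meas.py
python3 - <<'E'
from h import *
c=env.read_camera("top");cv2.imwrite("pics/top4.png",c["img"][:,:,::-1])
E
```

```text
t: 6.9
eef_pos: [447.5, 230.7, 358.5]
tcp_rot: [-3.142, 0.0, -3.09]
ft_force: [0.1, -0.5, -0.2]
opening: 0.178
t 6.9 now uvz -78.6901506561293 157.54805317835988 358.520225818204 rpy [-1.79995974e+02  5.44216932e-03 -1.77019768e+02] F [ 0.11045165 -0.50398957 -0.23298222] op 0.1776933656850393
shift units [-0.1405  0.1564  0.1235] turn units [-0.0001  0.0001 -0.0004]
line 39 u at v=24: 160.41 tilt deg 0.1 resid 2.08
lead 39 u at v=24: 210.32 tilt deg -0.01 resid 0.73
edge 108 u at v=24: 160.62 tilt deg 0.08 resid 0.31
```

View pics/top4.png

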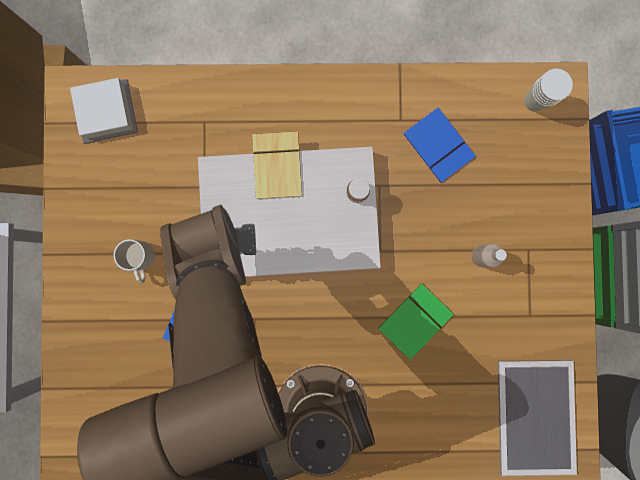

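The top view shows the board clear of the robot, its burnt line at (276,151) on the plate's edge. I'll do a second check with the board's rectangle and the side camera, and refine the bell button position from both views.

```bash
python3 - <<'E'
from h import *
Y=np.radians(3.0);U=np.array([np.cos(Y),np.sin(Y)]);V=np.array([-U[1],U[0]]);O=np.array([534.3,77.5])
c=env.read_camera("top");im=c["img"];h=cv2.cvtColor(im,cv2.COLOR_RGB2HSV).astype(int)
m=(h[...,0]>=18)&(h[...,1]>60)&(h[...,2]>172);k=np.zeros_like(m);k[125:205,245:308]=1
m=cv2.morphologyEx((m&k).astype(np.uint8),cv2.MORPH_CLOSE,np.ones((9,9)));P=ray(c,big(m)[:,0],70);r=cv2.minAreaRect(P.astype(np.float32))
w=np.array(r[0])-O;print("rect",r,"u,v",w@U,w@V);show(sides(P))
# side cam crop and projection of expected points
s=env.read_camera("side")
def pr(u,v,z):
    X=np.r_[O+u*U+v*V,z];K=np.array([[s["fx"],0,s["cx"]],[0,s["fy"],s["cy"]],[0,0,1.]])
    return cv2.projectPoints(X[None],np.array(s["rvec"]),np.array(s["tvec"]),K,None)[0].ravel()
for n,a in dict(edgeR=(160,-230,60),edgeB=(160,-36,60),edgeB2=(160,84,60),lineR=(160,-36,70),lineL=(160,84,70),leadR=(210,-36,70),leadL=(210,84,70),bell=(-57.6,181,113)).items(): print(n,pr(*a).round(1))
x0,y0=230,180
cv2.imwrite("pics/side5.png",cv2.resize(s["img"][y0:y0+120,x0:x0+160],None,fx=5,fy=5,interpolation=cv2.INTER_CUBIC)[:,:,::-1])
x0,y0=310,195
cv2.imwrite("pics/side6.png",cv2.resize(s["img"][y0:y0+50,x0:x0+80],None,fx=10,fy=10,interpolation=cv2.INTER_NEAREST)[:,:,::-1])
E
```

```text
rect ((659.0540771484375, 107.3134765625), (169.05735778808594, 118.83831024169922), 3.278329372406006) u,v 126.14342282630544 23.243494306256302
side mid [574.7 102.5] fit pt [575.9 102.6] ang 93.28
side mid [662.5  48. ] fit pt [662.4  49.4] ang 3.22
side mid [743.4 112.1] fit pt [742.1 112.1] ang 93.35
side mid [655.7 166.6] fit pt [655.7 165.1] ang 3.21
edgeR [407.9 263.5]
edgeB [371.3 232.5]
edgeB2 [351.8 216. ]
lineR [371.5 229.8]
lineL [352.  213.4]
leadR [384.6 226.3]
leadL [364.6 210.4]
bell [280.4 202.8]
```

View pics/side6.png

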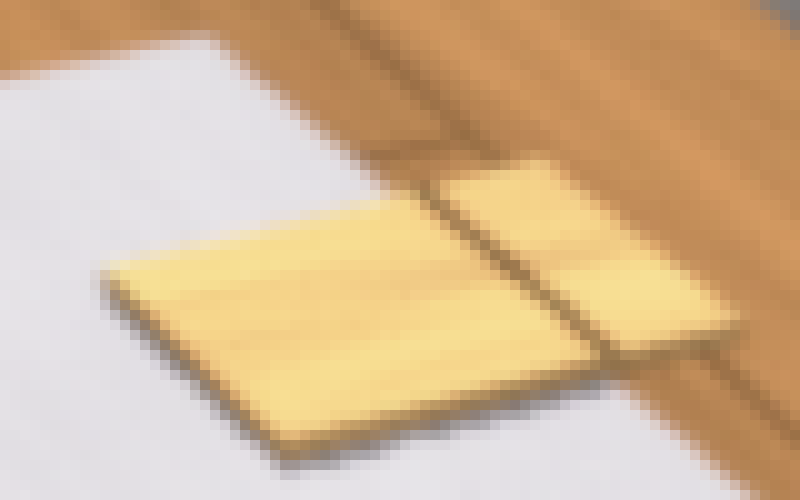

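View pics/side5.png

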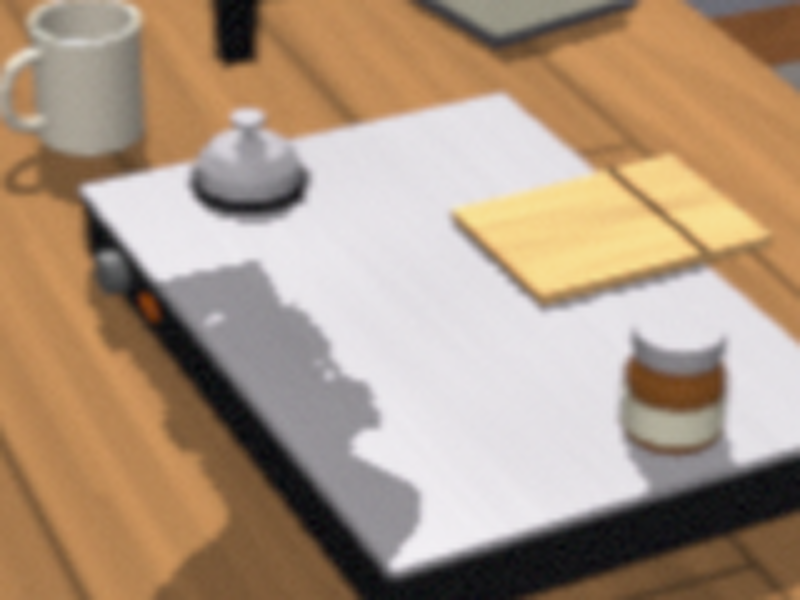

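The views agree to within 1 mm: the line's near end is at (371.2,230.2) in the side view (expected (371.5,229.8)), and the bell button is at (279.6,203.6) (expected (280.4,202.8)). Now I'll go above the button.

```bash
python3 -m pendant '[{"x":-0.14,"y":0.157,"z":0.1,"rx":0,"ry":0,"rz":0,"jaw":0},{"x":-0.14,"y":0.157,"z":0.3,"rx":0,"ry":0,"rz":0,"jaw":0},{"x":-0.14,"y":0.157,"z":0.3,"rx":0,"ry":0,"rz":0,"jaw":0},{"x":-0.14,"y":0.157,"z":0.3,"rx":0,"ry":0,"rz":0,"jaw":0},{"x":-0.14,"y":0.157,"z":0.3,"rx":0,"ry":0,"rz":0,"jaw":0}]'
python3 goto.py -57.6 181 303 183
python3 - <<'E'
from h import *
s=env.read_camera("side");x0,y0=240,150
cv2.imwrite("pics/side7.png",cv2.resize(s["img"][y0:y0+90,x0:x0+120],None,fx=6,fy=6,interpolation=cv2.INTER_CUBIC)[:,:,::-1])
s=env.read_camera("wrist");cv2.imwrite("pics/wrist7.png",s["img"][:,:,::-1])
E
```

```text
t: 7.72
eef_pos: [467.6, 255.5, 314.8]
tcp_rot: [3.141, 0.002, -3.09]
ft_force: [-0.2, 0.2, -0.5]
opening: 0.003
t 7.725 now uvz -57.245974069535876 181.28161851506695 314.76550884318016 rpy [ 1.79965845e+02  8.94629604e-02 -1.77064172e+02] F [-0.15925763  0.24236865 -0.45469435] op 0.0029448249686010526
shift units [ 0.0025 -0.0019  0.0784] turn units [ 0.0008  0.002  -0.0014]
```

View pics/side7.png

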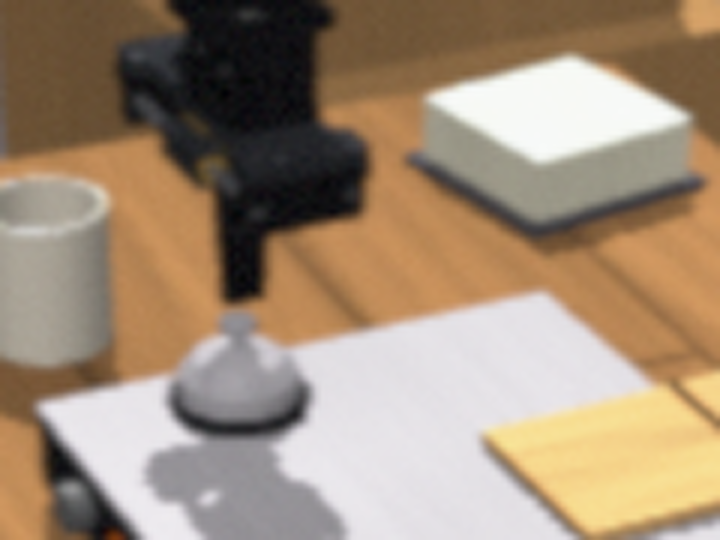

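View pics/wrist7.png

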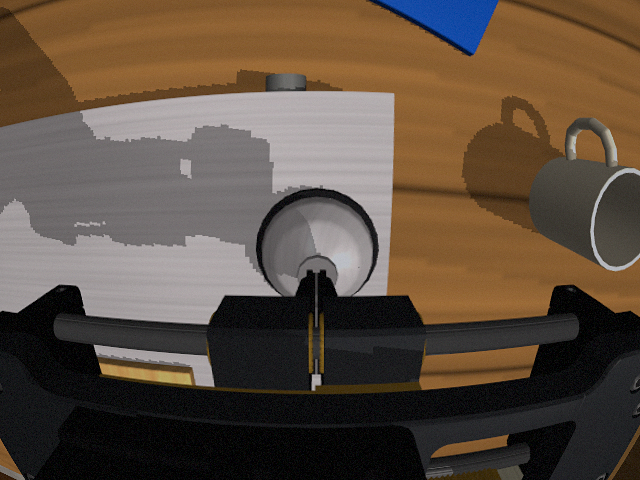

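The tip (241,297 in the side crop) is centred above the button (238,320), and in the wrist view it is over the button at (317,265). Press in stages.

```bash
python3 -m pendant '[{"x":0.002,"y":-0.002,"z":0.06,"rx":0,"ry":0,"rz":0,"jaw":0},{"x":0.002,"y":-0.002,"z":0.08,"rx":0,"ry":0,"rz":0,"jaw":0},{"x":0.002,"y":-0.002,"z":0.095,"rx":0,"ry":0,"rz":0,"jaw":0},{"x":0.002,"y":-0.002,"z":0.11,"rx":0,"ry":0,"rz":0,"jaw":0},{"x":0.002,"y":-0.002,"z":0.11,"rx":0,"ry":0,"rz":0,"jaw":0},{"x":0.002,"y":-0.002,"z":0.11,"rx":0,"ry":0,"rz":0,"jaw":0}]'
```

```text
t: 8.57
eef_pos: [467.1, 255.4, 297.4]
tcp_rot: [-3.142, -0.0, -3.09]
ft_force: [-1.5, -0.8, 5.6]
opening: 0.006
```

```bash
python3 -m pendant '[{"x":0,"y":0,"z":0.007,"rx":0,"ry":0,"rz":0,"jaw":0},{"x":0,"y":0,"z":0.007,"rx":0,"ry":0,"rz":0,"jaw":0},{"x":0,"y":0,"z":0.007,"rx":0,"ry":0,"rz":0,"jaw":0}]'; python3 -m pendant '[{"x":0,"y":0,"z":0.005,"rx":0,"ry":0,"rz":0,"jaw":0},{"x":0,"y":0,"z":0.005,"rx":0,"ry":0,"rz":0,"jaw":0},{"x":0,"y":0,"z":0.005,"rx":0,"ry":0,"rz":0,"jaw":0}]'
```

```text
t: 8.95
eef_pos: [467.0, 255.4, 297.1]
tcp_rot: [3.142, 0.0, -3.09]
ft_force: [-5.2, -4.1, 14.9]
opening: 0.006
t: 9.32
eef_pos: [467.0, 255.3, 296.9]
tcp_rot: [3.141, 0.001, -3.09]
ft_force: [-6.4, -3.0, 21.8]
opening: 0.008
```

The force rises to 22 N with almost no travel, so the button has bottomed. Letting go.

```bash
python3 -m pendant '[{"x":0,"y":0,"z":-0.05,"rx":0,"ry":0,"rz":0,"jaw":0},{"x":0,"y":0,"z":-0.2,"rx":0,"ry":0,"rz":0,"jaw":0},{"x":0.2,"y":0.2,"z":-0.5,"rx":0,"ry":0,"rz":0,"jaw":0},{"x":0.5,"y":0.9,"z":-0.7,"rx":0,"ry":0,"rz":0,"jaw":0},{"x":0.5,"y":0.9,"z":-0.7,"rx":0,"ry":0,"rz":0,"jaw":0},{"x":0.5,"y":0.9,"z":-0.7,"rx":0,"ry":0,"rz":0,"jaw":0},{"x":0.5,"y":0.9,"z":-0.7,"rx":0,"ry":0,"rz":0,"jaw":0}]'
python3 meas.py
python3 - <<'E'
from h import *
s=env.read_camera("side");cv2.imwrite("pics/side9.png",s["img"][:,:,::-1])
s=env.read_camera("top");cv2.imwrite("pics/top9.png",s["img"][:,:,::-1])
E
```

```text
t: 10.2
eef_pos: [385.2, 386.3, 400.0]
tcp_rot: [-3.141, -0.0, -3.089]
ft_force: [-0.8, 0.0, -0.8]
opening: 0.005
line 39 u at v=24: 160.43 tilt deg 0.07 resid 2.13
lead 39 u at v=24: 210.32 tilt deg -0.01 resid 0.73
edge 108 u at v=24: 160.64 tilt deg 0.07 resid 0.31
```

View pics/side9.png

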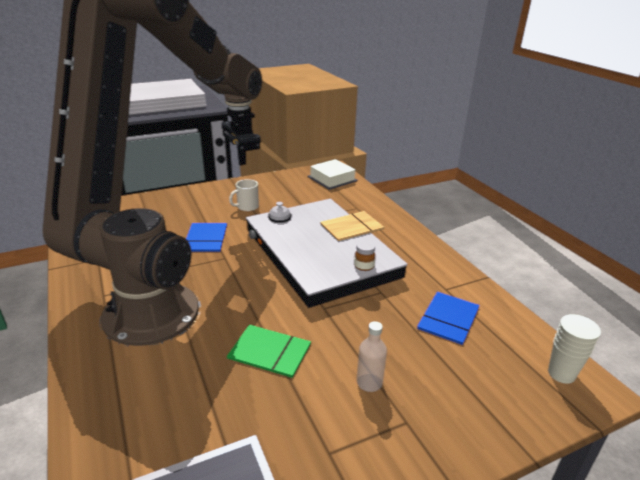

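View pics/top9.png

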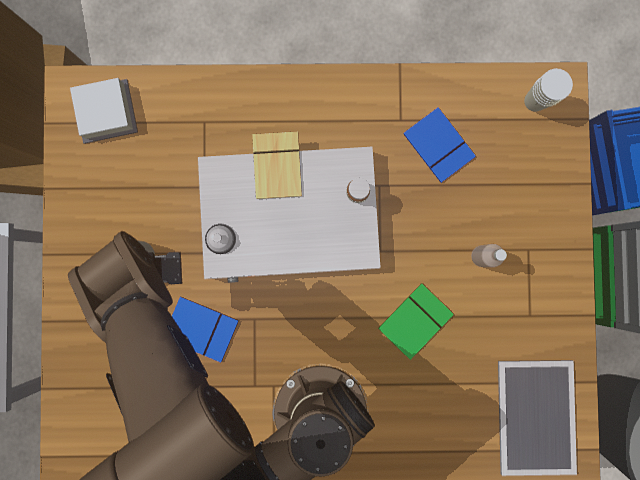

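The board's burnt line (276,151) is on the edge. The jar, bottle and look-alikes sit at the same pixels as before, as does the mug in the side view (248,195). The button is up and the robot is clear, so I'm handing in.

```bash
python3 -c "
from cell import env
print(env.job_done())"
```

```text
the job is handed in; nothing more can be done
None
```

I pushed the board out with two open fingertips against its rear end. Then I backed off, pressed the bell with the closed fingertips and moved the arm clear. I handed the job in at about 10.5 s on the robot's clock; the hand-in reports no verdict.

- **Overhang:** the last top view put the burnt line about 0.2 mm short of the warmer's edge, with 49.7 mm of the board sticking out. A separate outline fit put the leading end about 1 mm further out. The side view agreed within about a pixel.
- **Squareness:** the burnt line and leading end measured within about 0.1° of the edge. The outline fit gave about 0.3°, so those two disagree slightly.
- **Burnt-line fit:** this measurement was noisier near one side of the board, with a spread of about 2 mm. I relied on the leading end and the side view as well.
- **Bell:** I pressed until the force rose to 22 N with almost no further travel, so the button was fully down. It was up again after I let go.
- **Everything else:** the jar, the bottle and the blue and green look-alikes had not moved in the final pictures. The mug was hidden in the last top view but stood in the same place in the side view.

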